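# Index and lock a carving turntable

### The arm

A 6-joint arm with a two-finger parallel gripper is mounted at the origin on the work surface. World frame = base frame: x ahead of the robot, y to its left, z up, the work surface at z = 0. Lengths are in m, angles in rad, forces in N, time in s.
With the tool pointing down it reaches from about 0.325 to 0.775 m from the base axis. Payload 9.3 kg.
Tool frame: the origin (TCP) lies where the fingers leave the gripper's body, on its centre line; the fingertips stand 73 mm ahead of it and the grasp point (between the pads) lies 54 mm ahead of it (r.tip_extent is the z of the fingertips in the tool frame, in m); z points along the fingers, y is the line along which they close (so a half turn about z gives the same grasp; the last joint's range is limited). The gripper opens to 85 mm and grips with 20 to 120 N. Pads are 22 mm wide; open, the fingers measure 114 mm over their backs; the gripper's body (76 mm by 85 mm) begins 54 mm behind the grasp point. The pads swing forward as they close: fully open they stand 13 mm farther back than shut.
Start: joints at [-1.469, 0.259, 0.021, 1.334, 0, 1.418], TCP at [0.139, -0.532, 0.304] pointing down, gripper open.
Joint ranges: [-3.04, 3.04], [-0.91, 1.82], [-1.04, 1.36], [-1.92, 1.95], [-1.52, 1.45], [-3.14, 3.14]. Speed limits (rad/s): [2.22, 2.22, 2.79, 3.14, 3.14, 3.14].

### API

Orientations are given as a unit quaternion [x, y, z, w].
In Python, from bench import status, read_camera, r, spot_in gives the robot as it stands.
- The arm moves only by the tool send_rows, never from a script. Its argument "rows" is a list of rows, each an object with "offset": the shift along the tool's x, y, z in mm, a list of three; "dr": the turn, a rotation vector about the tool's x, y, z in rad, a list of three; "jaw": the finger opening in mm, from 0 to 85.4. A call has 1 to 12 rows; each row shifts and turns the commanded pose from where the row before left it, along the tool's axes as they then stand; what a row does not reach is not made up. A row lasts 1/10 s, in which the tool goes at most 50 mm and 8.59 degrees, less where a joint would pass 70% of its speed; a pose out of reach is approached as far as the arm can. A call with a gripper value outside its range is refused whole. The fingers move at their own pace and stop on an object; "squeeze" is the grip in N (left out, the last holds). Time passes only in rows, so rows that do not move let the fingers close. It gives the time, the measured TCP pose, the force, the opening and the grip force at its end, in the units of the state.
- status.observe(): the state, without advancing time (a new reading comes with each control period).
- read_camera(name): name is "scene" or "top" or "wrist"; returns a dict with "img" (384x512x3 uint8, red, green, blue), "range_z" (384x512 float32, m along the optical axis (not along the pixel's ray), 0 where there is no reading), "fx", "fy", "cx", "cy" (pixels), "k1" (the pictures are not rectified: a ray, as slopes to the right and down, at radius r is drawn at 1 + k1 r^2 times it, then the intrinsics apply), "rvec" (rotation vector, rad) and "tvec" (3), from world to camera coordinates, as OpenCV has them; the wrist camera has in their place "hand_eye" (4x4, takes a point from camera to tool coordinates, whose origin is the TCP and whose axes are the flange's). Camera axes: x right, y down, z forward; pixel columns grow to the right and rows downward; lengths in m; the calibration is good to about 2 mm. A picture is of the moment at which its call begins: read the wrist's pose just before it.
- r.finish_job(): hands the job in; it is judged then, once.
Trained networks look in a picture, given as the dict that the camera call returned (one of the last four; its "shot" number tells which), for a name from the list of things; names that differ only in an ending like _2 or _b are one class to them, and where a whole thing is asked for, a point or a joint stands for the part that bears it (a point fixed in the world has none). Each returns a list of dicts, best first, with "p" (0 to 1); they miss things now and then, are a little off and sometimes report something else, mostly with a low value. They report only what shows in the picture. A call takes as long as a camera call. They do not tell look-alikes from the thing itself.
- spot_in(picture, label): "box" ([left, top, right, bottom] in pixels, round what is visible of it).
The state is a dict: "time_s": time; "qpos": joint angles; "joint_vel": joint speeds; "tau": joint torques, N m; "position": TCP position; "tcp_rot": TCP orientation; "force": force on the tool from outside, world axes, zero at the start; "torque": the same for the moment, N m; "finger_gap": opening from 0.0 (shut) to 1.0 (fully open); "gripper_force": force on a finger pad.
Only numpy, scipy, OpenCV 4.12 (cv2) and the standard library are available. Lean on these libraries where they do the work, as an engineer would, in place of code of your own. Each camera call takes 0.05 s, during which the arm holds its last target. There are 200 camera calls.

### The job

Set the carving turntable for the next cut: pushing with the fingertips, turn the spoked wheel, either way round, until the spoke with the red ball points straight at the brass pointer. Then push the yellow-capped peg of the black lock lever round, away from the robot, all the way to its stop, so that the wheel stays set. Do not touch the carved rosette resting on the wheel, do not shift the brass pointer, and leave the other things on the bench where they are.

Things in the scene. Friction and masses are not known exactly. Their poses are not given: they have to be found in the camera images.
- fixture: the turntable's grey-painted base board, fixed to the bench, 340 x 400 x 18 mm (x by y by z); origin on the bench directly under the wheel's vertical axis, x and y along the board's sides (the board reaches from y = -220 to +180 mm). Its yaw differs by up to about 0.2 rad from the world's.
- wheel_axis (a point): point on the wheel's vertical axis at spoke height, 68 mm above the bench; axes as the board's. The wheel is a wooden round 116 mm across, rim 58 to 80 mm above the bench, with four steel spokes 90 degrees apart, 11 mm thick, 68 mm above the bench, bare from 58 to 104 mm from the axis, each with an 18 mm ball 113 mm from the axis. Under the spokes it is free down to 45 mm above the bench.
- wheel (a joint): angle of the wheel in rad, anticlockwise seen from above, 0 when the red-ball spoke lies along the board's +x. Turns either way, many turns, against a steady friction of about 0.2 N m (2 to 3 N on a spoke), and stays where it is left. Any of the four spokes may be pushed.
- red_ball (a point): centre of the red ball on the end of the one red spoke (the other balls are black), 113 mm from the wheel's axis, 68 mm above the bench
- pointer_tip (a point): tip of the brass pointer, 135 mm from the wheel's axis, 68 mm above the bench; its x axis points straight out from the axis. A cone on a brass post 12 mm thick, 74 mm high, 161 mm from the axis, clamped at an angle that varies, never on the lever's side. The wheel is set when the red ball lies on the line from the axis to this tip.
- lever (a joint): angle of the lock lever in rad, anticlockwise seen from above: 0 fully open, 0.8 home against its stop (a small steel block 44 mm high beyond the arm); starts at 0 to 0.2. Friction about 0.15 N m (1.5 N at the peg); it stays where it is left. The lock does not really hold the wheel, which can still be knocked.
- lever_pivot (a point): point on the lever's vertical pivot axis, 68 mm above the bench, at (0, -82) mm in the base board's frame
- lever_peg (a point): centre line of the upright peg on the black lever arm, 110 mm from the pivot, 68 mm above the bench. Peg 16 mm thick; yellow cap 20 mm wide, 66 to 82 mm above the bench; arm 18 mm wide, its top 42 mm above the bench. Open, the peg is on the robot's side; it goes round away from the robot until the arm points along the board's -y.
- rosette: carved round wooden rosette, 80 mm across and 24 mm high, loose in the 6 mm deep recess (88 mm wide) on top of the wheel and turning with it; origin at the centre of its underside, 74 mm above the bench
- spare_rosette: a second carved rosette, 72 mm across and 24 mm high, lying on the base board's corner beyond the lever; origin under its centre
- mallet: wooden carver's mallet lying on the bench, head 84 mm thick, 260 mm long; origin on the bench where head and handle meet, head along its +x
- gouge_a: carving gouge with a light wooden handle, 265 mm long, 25 mm thick, lying; origin under the joint of handle and blade, blade along +x
- gouge_b: carving gouge with a dark wooden handle, 235 mm long, 25 mm thick, lying; origin under the joint of handle and blade, blade along +x
- glue: white glue bottle, 60 mm wide, 150 mm high, standing; origin under its centre
- wax_tin: flat wax tin with a brass-coloured side and pale lid, 76 mm wide, 35 mm high; origin under its centre
- sanding_block: cork sanding block, 90 x 50 x 28 mm; origin under its centre
Things that resemble listed ones, but are neither listed nor needed, are in the scene too. What is shaped like the rosette but blue is not meant.

How it is judged:
On the way, in this order (a step that is already met when the one before it is completed fails the run):
1. the red ball points at the brass pointer and the wheel is at rest, with the lock lever not yet pushed (under 0.4 rad) (y of red_ball in the frame of pointer_tip between -0.009 and 0.009 m and horizontal distance between red_ball and pointer_tip below 0.04 m and value of joint lever below 0.4 rad and velocity of joint wheel between -0.05 and 0.05 rad/s), for 0.3 s.
2. the lock lever is home against its stop, with the red ball still at the pointer (y of red_ball in the frame of pointer_tip between -0.009 and 0.009 m and horizontal distance between red_ball and pointer_tip below 0.04 m and value of joint lever above 0.74 rad), for 0.2 s.
At the end, for the whole second after the job is handed in: Red ball within 9 mm sideways of the line from the wheel's axis to the pointer tip, wheel at rest; lock lever at 0.74 rad or more (home 0.80); rosette still in its recess (within 10 mm of the axis, not raised); pointer shifted under 6 mm, every other thing under 25 mm (all of step 2 and horizontal distance between rosette and wheel_axis below 0.01 m and z of rosette in the frame of wheel_axis below 0.012 m and velocity of joint wheel between -0.05 and 0.05 rad/s and distance of pointer_tip from where it was at the start of the episode below 0.006 m and distance of each of mallet, gouge_a, gouge_b, glue, wax_tin, sanding_block, spare_rosette from where it was at the start of the episode below 0.025 m); the robot touches nothing.
It fails at once if the rosette is touched (more than 1.5 N) (contact force between any of the fingers, the arm and rosette above 1.5 N).
It fails at once if the rosette is lifted or knocked out of its recess (not (horizontal distance between rosette and wheel_axis below 0.01 m and z of rosette in the frame of wheel_axis below 0.012 m)).
It fails at once if the brass pointer is shifted by more than 6 mm (distance of pointer_tip from where it was at the start of the episode above 0.006 m).
It fails at once if another thing on the bench is shifted or lifted by more than 25 mm (distance of any of mallet, gouge_a, gouge_b, glue, wax_tin, sanding_block, spare_rosette from where it was at the start of the episode above 0.025 m).
It also fails if it takes over 64 s, if anything falls off the work surface, if the arm or the gripper's body presses on something with over 40 N, if the wrist force passes 120 N, or if a joint passes its speed limit or range.

## Working session

There is one attempt and no reset: what is moved stays moved. The work goes in short steps, Python scripts to look and compute and a tool call to move; the robot and the scene stay as the last step left them, time stands still between calls to the robot, and variables do not carry over. Pictures are saved under pics/ and viewed, at most 10 in all, crops included, and the job is handed in when it is done.

Besides the shell and the picture viewer there is one more tool, called after "Emit:" by a JSON object that holds its "api" and its "payload". send_rows: Moves the arm, as the interface text tells. Its arguments: {"type":"object","properties":{"rows":{"type":"array"},"squeeze":{"type":"number"}},"required":["rows"]}

```bash
ls; mkdir -p pics; cat > h.py <<'E'
import numpy as np, cv2
from bench import status, read_camera, r, spot_in
from scipy.spatial.transform import Rotation as R
def cloud(p, T=None):
    h,w=p["range_z"].shape
    v,u=np.mgrid[0:h,0:w]
    K=np.array([[p["fx"],0,p["cx"]],[0,p["fy"],p["cy"]],[0,0,1.]])
    q=cv2.undistortPoints(np.stack([u.ravel(),v.ravel()],1).astype(np.float64)[:,None],K,np.array([p["k1"],0,0,0,0.]))[:,0]
    z=p["range_z"].ravel()
    c=np.c_[q*z[:,None],z]
    if "rvec" in p:
        M=cv2.Rodrigues(np.array(p["rvec"],float))[0]
        W=(c-np.array(p["tvec"]).ravel())@M
    else:
        H=np.array(p["hand_eye"]); c=c@H[:3,:3].T+H[:3,3]
        W=R.from_quat(T["tcp_rot"]).apply(c)+np.array(T["position"])
    W[z==0]=np.nan
    return W.reshape(h,w,3)
def save(p,n): cv2.imwrite("pics/"+n,p["img"][:,:,::-1])
E
python3 - <<'E'
from h import *
s=status.observe(); print({k:np.round(v,3).tolist() for k,v in s.items()}, r.tip_extent)
im=[]
for n in("top","scene"):
    p=read_camera(n); save(p,n+"0.png"); W=cloud(p); np.savez(n+"0.npz",W=W,img=p["img"])
    for l in("wheel","red_ball","pointer_tip","lever_peg","lever","rosette","spare_rosette","mallet","gouge_a","glue","wax_tin","sanding_block","fixture"):
        try:
            for d in spot_in(p,l)[:2]:
                b=np.array(d["box"]).round().astype(int); c=((b[0]+b[2])//2,(b[1]+b[3])//2)
                print(n,l,round(d["p"],2),b.tolist(),np.round(W[min(c[1],383),min(c[0],511)],3))
        except Exception as e: print(l,e)
E
```

```text
pics
{'time_s': 0.0, 'qpos': [-1.469, 0.259, 0.021, 1.334, 0.0, 1.418], 'joint_vel': [-0.0, 0.001, 0.001, 0.0, 0.001, -0.0], 'tau': [-0.001, -55.564, 34.453, 0.014, -0.0, 0.0], 'position': [0.139, -0.532, 0.303], 'tcp_rot': [0.992, 0.127, 0.0, -0.001], 'force': [0.125, 0.03, -0.012], 'torque': [0.019, 0.0, -0.001], 'gripper_force': 0.0, 'finger_gap': 1.0} 0.0726
top wheel 0.76 [203, 166, 247, 199] [0.552 0.084 0.093]
top wheel 0.64 [184, 134, 297, 230] [0.554 0.029 0.083]
top red_ball 0.92 [206, 153, 258, 208] [0.559 0.058 0.097]
top pointer_tip 0.58 [187, 184, 216, 189] [0.543 0.181 0.025]
top lever_peg 0.84 [245, 171, 279, 195] [ 0.556 -0.051  0.043]
top lever 0.72 [248, 174, 282, 196] [ 0.548 -0.063  0.046]
top lever 0.3 [148, 232, 162, 255] [0.323 0.351 0.025]
top rosette 0.8 [220, 169, 243, 192] [0.559 0.061 0.098]
top rosette 0.78 [179, 236, 199, 257] [0.314 0.221 0.022]
top spare_rosette 0.75 [266, 135, 284, 154] [ 0.708 -0.099  0.035]
top mallet 0.7 [367, 203, 387, 272] [ 0.36  -0.495  0.002]
top gouge_a 0.49 [115, 153, 170, 185] [0.606 0.414 0.02 ]
top gouge_a 0.46 [104, 190
[... 993 characters left out ...]
 [ 0.717 -0.086  0.036]
scene spare_rosette 0.7 [241, 221, 300, 260] [0.57  0.125 0.022]
scene mallet 0.72 [210, 73, 281, 99] [ 0.349 -0.493 -0.001]
scene gouge_a 0.85 [347, 277, 363, 384] [0.487 0.446 0.006]
scene gouge_a 0.74 [301, 299, 310, 381] [0.615 0.408 0.002]
scene glue 0.94 [166, 73, 188, 111] [ 0.616 -0.477  0.095]
scene glue 0.73 [176, 147, 346, 305] [0.587 0.098 0.078]
scene wax_tin 0.73 [172, 112, 196, 133] [ 0.631 -0.394  0.032]
scene wax_tin 0.2 [166, 73, 186, 112] [ 0.62  -0.476  0.097]
scene sanding_block 0.88 [363, 257, 401, 286] [0.336 0.349 0.027]
scene sanding_block 0.54 [218, 177, 305, 257] [0.579 0.081 0.096]
scene fixture 0.89 [177, 148, 343, 308] [0.593 0.104 0.082]
```

```bash
python3 - <<'E'
import cv2
a=cv2.imread("pics/top0.png")[110:260,160:310]; b=cv2.imread("pics/scene0.png")[130:320,160:360]
a=cv2.resize(a,(400,400),interpolation=cv2.INTER_CUBIC); b=cv2.resize(b,(400,380),interpolation=cv2.INTER_CUBIC)
b=cv2.copyMakeBorder(b,0,20,0,0,0)
cv2.imwrite("pics/c0.png",cv2.hconcat([a,b]))
E
```

```text
(no output)
```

View pics/c0.png

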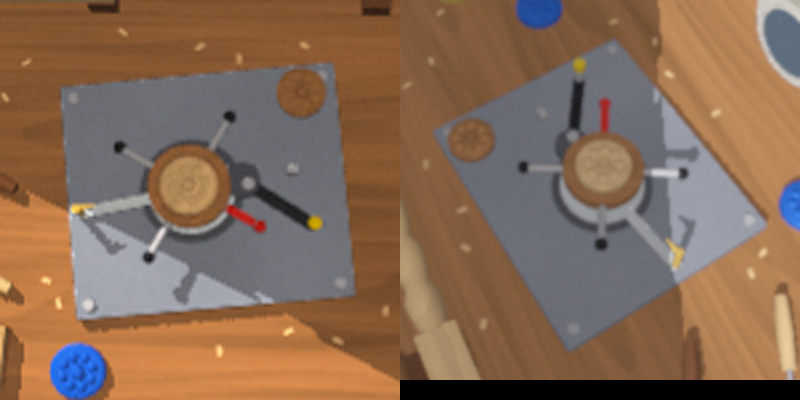

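```bash
python3 - <<'E'
import numpy as np,cv2
for n in("top","scene"):
    d=np.load(n+"0.npz"); W=d["W"]; I=d["img"].astype(int)
    near=np.hypot(W[...,0]-.555,W[...,1]-.05)<.27
    hsv=cv2.cvtColor(d["img"],cv2.COLOR_RGB2HSV).astype(int); H,S,V=hsv[...,0],hsv[...,1],hsv[...,2]
    Z=W[...,2]
    def rep(t,m):
        k,l,st,c=cv2.connectedComponentsWithStats(m.astype(np.uint8))
        for i in range(1,k):
            if st[i,4]>=4:
                q=W[l==i]; print(n,t,st[i,4],np.round(c[i],1),np.round(np.nanmedian(q,0),4),np.round(np.nanmax(q[:,2]),3))
    rep("red",near&((H<6)|(H>174))&(S>150)&(V>70))
    rep("yellow",near&(H>22)&(H<34)&(S>150)&(V>110))
    rep("brass",near&(H>15)&(H<30)&(S>90)&(Z>.03)&(Z<.08))
    # rim circle
    m=near&(Z>.074)&(Z<.086)
    q=W[m]; 
    c=np.array([.556,.058])
    from scipy.optimize import least_squares
    m2=near&(Z>.085)&(Z<.12); q2=W[m2]; print(n,"rosette",len(q2),np.round((np.nanmin(q2,0)+np.nanmax(q2,0))/2,4),np.round(np.nanmax(q2,0)-np.nanmin(q2,0),3))
    # board
    mb=near&(Z>.012)&(Z<.024); 
    (cc,sz,an)=cv2.minAreaRect(W[mb][:,:2].astype(np.float32)); print(n,"board",cc,sz,an)
E
```

```text
top red 50 [251.6 191.4] [ 0.5217 -0.0133  0.0741] 0.083
top yellow 17 [277.4 193. ] [ 0.5153 -0.1091  0.0828] 0.087
top brass 16 [189.8 187.9] [0.5297 0.2182 0.072 ] 0.08
top brass 8 [276.4 192.9] [ 0.5173 -0.104   0.0602] 0.08
top rosette 369 [ 5.597e-01 -4.000e-04  9.480e-02] [0.112 0.235 0.019]
top board (0.5513474941253662, 0.06879812479019165) (0.39159008860588074, 0.48401540517807007) 11.662784576416016
scene red 51 [262.  186.9] [ 0.5239 -0.0166  0.074 ] 0.081
scene yellow 24 [249.1 162.2] [ 0.5211 -0.1093  0.0819] 0.084
scene brass 12 [249.5 164.7] [ 0.5225 -0.1043  0.0741] 0.08
scene brass 42 [297.8 256.4] [0.5367 0.2203 0.0701] 0.077
scene rosette 557 [0.5687 0.0687 0.093 ] [0.078 0.089 0.016]
scene board (0.5364840626716614, 0.07601098716259003) (0.40240418910980225, 0.47642868757247925) 6.0787835121154785
```

The left (top) view shows the red ball at crop (260,227) to the lower right, the peg at (315,223), and the pointer on the left at (80,210). World +x is up and +y is left. The plan is to push the red spoke about 143° clockwise along the robot's side. First I'll move over the wheel for a close look.

Emit:
{"api": "send_rows", "payload": {"rows": [{"offset": [30, -28, -6], "dr": [0, 0, 0], "jaw": 0}, {"offset": [30, -28, -6], "dr": [0, 0, 0], "jaw": 0}, {"offset": [30, -28, -6], "dr": [0, 0, 0], "jaw": 0}, {"offset": [30, -28, -6], "dr": [0, 0, 0], "jaw": 0}, {"offset": [30, -28, -6], "dr": [0, 0, 0], "jaw": 0}, {"offset": [30, -28, -6], "dr": [0, 0, 0], "jaw": 0}, {"offset": [30, -28, -6], "dr": [0, 0, 0], "jaw": 0}, {"offset": [30, -28, -6], "dr": [0, 0, 0], "jaw": 0}]}}

```text
time_s: 2.2
position: [0.3149, -0.2534, 0.3524]
tcp_rot: [0.992, 0.127, 0.0, 0.0]
force: [0.5, -0.8, -0.6]
finger_gap: -0.0
gripper_force: 0.0
```

Emit:
{"api": "send_rows", "payload": {"rows": [{"offset": [30, -28, -6], "dr": [0, 0, 0], "jaw": 0}, {"offset": [30, -28, -6], "dr": [0, 0, 0], "jaw": 0}, {"offset": [30, -28, -6], "dr": [0, 0, 0], "jaw": 0}, {"offset": [30, -28, -6], "dr": [0, 0, 0], "jaw": 0}, {"offset": [30, -28, -6], "dr": [0, 0, 0], "jaw": 0}, {"offset": [30, -28, -6], "dr": [0, 0, 0], "jaw": 0}, {"offset": [30, -28, -6], "dr": [0, 0, 0], "jaw": 0}, {"offset": [0, 0, 0], "dr": [0, 0, 0], "jaw": 0}]}}

```text
time_s: 3.0
position: [0.47, -0.0091, 0.3941]
tcp_rot: [0.992, 0.129, 0.001, -0.0]
force: [-0.1, -0.7, -0.9]
finger_gap: 0.0
gripper_force: 0.0
```

```bash
python3 - <<'E'
from h import *
s=status.observe(); print(np.round(s["position"],3),np.round(s["tcp_rot"],3),np.round(s["qpos"],2),s["time_s"])
p=read_camera("wrist"); save(p,"w1.png"); print(np.round(p["hand_eye"],3).tolist())
W=cloud(p,s); np.savez("w1.npz",W=W,img=p["img"])
E
```

```text
[ 0.47  -0.009  0.394] [ 0.992  0.129  0.001 -0.   ] [-0.2   0.11  0.06  1.52  0.    2.68] 3.0
[[0.0, -0.962, -0.273, 0.068], [1.0, -0.0, 0.001, 0.0], [-0.001, -0.273, 0.962, -0.071], [0.0, 0.0, 0.0, 1.0]]
```

View pics/w1.png

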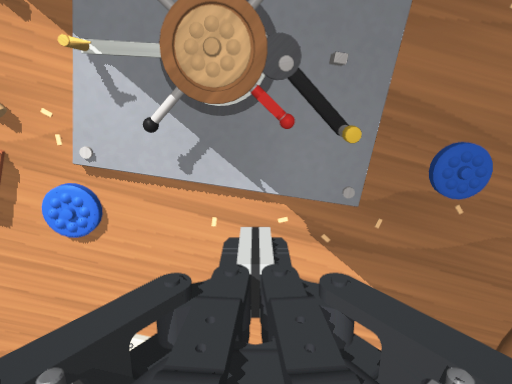

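The wrist view shows the rosette at about (212,47), the red ball at (287,121), the yellow cap at (353,134), the brass post at (65,40) with its cone ending near (88,46), and a black ball at (151,124). I'll measure these on planes of known height.

```bash
cat >> h.py <<'E'
def onplane(p,T,uv,z):
    K=np.array([[p["fx"],0,p["cx"]],[0,p["fy"],p["cy"]],[0,0,1.]])
    q=cv2.undistortPoints(np.array(uv,float).reshape(-1,1,2),K,np.array([p["k1"],0,0,0,0.]))[:,0]
    d=np.c_[q,np.ones(len(q))]
    H=np.array(p["hand_eye"]); Rt=R.from_quat(T["tcp_rot"])
    o=Rt.apply(H[:3,3])+np.array(T["position"]); d=Rt.apply(d@H[:3,:3].T)
    return o+d*((z-o[2])/d[:,2])[:,None]
def blobs(m,mn=15):
    k,l,st,c=cv2.connectedComponentsWithStats(m.astype(np.uint8))
    return [(l==i,c[i],st[i]) for i in range(1,k) if st[i,4]>=mn]
def fitc(xy,rad=None):
    from scipy.optimize import least_squares
    c0=np.median(xy,0)
    f=(lambda v:np.hypot(*(xy-v[:2]).T)-(v[2] if rad is None else rad))
    return least_squares(f,np.r_[c0,.05],loss="soft_l1",f_scale=.001).x
E
cat > meas.py <<'E'
from h import *
import sys
s=status.observe(); p=read_camera("wrist"); W=cloud(p,s); save(p,"w%d.png"%p["shot"])
hsv=cv2.cvtColor(p["img"],cv2.COLOR_RGB2HSV).astype(int); H,S,V=hsv[...,0],hsv[...,1],hsv[...,2]; Z=W[...,2]
near=np.hypot(W[...,0]-.56,W[...,1]-.06)<.25
def rep(t,m,mn=15):
    for b,c,st in blobs(m,mn):
        print(t,st.tolist(),np.round(c,1),"med",np.round(np.nanmedian(W[b],0),4),"68:",np.round(onplane(p,s,[c],.068)[0],4),"82:",np.round(onplane(p,s,[c],.082)[0],4))
rep("red",near&((H<6)|(H>174))&(S>150)&(V>50))
rep("yellow",near&(H>20)&(H<34)&(S>140)&(V>90)&(Z>.03))
rep("black",near&(V<45)&(Z>.060),30)
# wheel rim: outline of points at z 0.074..0.086 outside rosette
m=near&(Z>.075)&(Z<.1)&(S>60)&(H>5)&(H<20)
b=max(blobs(m),key=lambda t:t[2][4])[0]
cs=max(cv2.findContours(b.astype(np.uint8),cv2.RETR_EXTERNAL,cv2.CHAIN_APPROX_NONE)[0],key=len)[:,0]
cs=cs[cs[:,1]>2]
q=onplane(p,s,cs,.080)[:,:2]; c=fitc(q); print("rim",np.round(c,4),"res",np.round(np.std(np.hypot(*(q-c[:2]).T)),4))
m=near&(Z>.088)&(Z<.11); q=W[m]; print("ros top",len(q),np.round(fitc(q[:,:2])[:2],4),np.round((np.nanmax(q,0)+np.nanmin(q,0))/2,4),np.round(np.nanmax(q,0)-np.nanmin(q,0),4))
E
python3 meas.py
```

```text
red [250, 84, 34, 34, 409] [266.7 100.6] med [ 0.5282 -0.0093  0.0753] 68: [ 0.528  -0.0096  0.068 ] 82: [ 0.5283 -0.009   0.082 ]
red [279, 112, 14, 15, 148] [285.9 119.6] med [ 0.5134 -0.0361  0.0763] 68: [ 0.5131 -0.0371  0.068 ] 82: [ 0.5138 -0.0356  0.082 ]
yellow [56, 34, 17, 10, 60] [62.  39.1] med [0.5322 0.2185 0.0751] 68: [0.5323 0.2226 0.068 ] 82: [0.5324 0.215  0.082 ]
yellow [342, 124, 19, 18, 256] [350.6 132.5] med [ 0.5187 -0.1108  0.0829] 68: [ 0.5181 -0.1153  0.068 ] 82: [ 0.5187 -0.111   0.082 ]
black [142, 119, 15, 12, 101] [149.7 125.3] med [0.4666 0.113  0.0758] 68: [0.4655 0.1159 0.068 ] 82: [0.468 0.112 0.082]
black [158, 275, 104, 109, 1953] [235.1 336.4] med [ 0.4767 -0.0048  0.3964] 68: [ 0.2045 -0.0523  0.068 ] 82: [ 0.2161 -0.0502  0.082 ]
black [184, 282, 20, 20, 184] [192.1 290.2] med [0.4699 0.0104 0.3716] 68: [0.2615 0.022  0.068 ] 82: [0.2711 0.0215 0.082 ]
black [261, 312, 8, 31, 171] [264.3 328. ] med [ 0.4622 -0.0157  0.3714] 68: [ 0.2283 -0.0886  0.068 ] 82: [ 0.2391 -0.0852  0.082 ]
black [54, 318, 115, 66, 2864] [115.9 360.6] med [0.4594 0.0234 0.3944] 68: [0.1223 0.1035 0.068 ] 82: [0.1369 0.1001 0.082 ]
black [104, 344, 18, 14, 71] [112.7 351.7] med [0.4646 0.0249 0.395 ] 68: [0.1364 0.1103 0.068 ] 82: [0.1505 0.1066 0.082 ]
black [339, 345, 41, 39, 240] [355.3 363.5] med [ 0.4703 -0.0381  0.3919] 68: [ 0.2047 -0.2312  0.068 ] 82: [ 0.2164 -0.2228  0.082 ]
black [288, 368, 63, 10, 210] [318.2 372.6] med [ 0.4884 -0.0179  0.4138] 68: [ 0.1753 -0.1846  0.068 ] 82: [ 0.188  -0.1778  0.082 ]
black [356, 374, 13, 10, 43] [361.4 380. ] med [ 0.4838 -0.03    0.4083] 68: [ 0.1796 -0.2492  0.068 ] 82: [ 0.1921 -0.2402  0.082 ]
black [25, 377, 12, 7, 33] [ 31.3 381.3] med [0.4667 0.0365 0.4083] 68: [0.0582 0.2151 0.068 ] 82: [0.075  0.2078 0.082 ]
rim [0.567  0.0626 0.0569] res 0.0004
ros top 4613 [0.5671 0.0625] [0.5666 0.0624 0.0943] [0.0789 0.0774 0.0127]
```

Emit:
{"api": "send_rows", "payload": {"rows": [{"offset": [0, 0, 0], "dr": [0, 0, -0.149], "jaw": 0}, {"offset": [0, 0, 0], "dr": [0, 0, -0.149], "jaw": 0}, {"offset": [0, 0, 0], "dr": [0, 0, -0.149], "jaw": 0}, {"offset": [0, 0, 0], "dr": [0, 0, -0.149], "jaw": 0}, {"offset": [0, 0, 0], "dr": [0, 0, -0.149], "jaw": 0}, {"offset": [0, 0, 0], "dr": [0, 0, -0.149], "jaw": 0}, {"offset": [0, 0, 0], "dr": [0, 0, -0.149], "jaw": 0}, {"offset": [0, 0, 0], "dr": [0, 0, -0.149], "jaw": 0}, {"offset": [0, 0, 0], "dr": [0, 0, -0.149], "jaw": 0}, {"offset": [0, 0, 0], "dr": [0, 0, -0.149], "jaw": 0}, {"offset": [0, 0, 0], "dr": [0, 0, -0.149], "jaw": 0}, {"offset": [0, 0, 0], "dr": [0, 0, -0.149], "jaw": 0}]}}

```text
time_s: 4.3
position: [0.4676, -0.0136, 0.3939]
tcp_rot: [0.52, 0.854, -0.0, 0.0]
force: [-0.6, -0.6, 0.4]
finger_gap: 0.001
gripper_force: 0.0
```

Emit:
{"api": "send_rows", "payload": {"rows": [{"offset": [0, 0, 0], "dr": [0, 0, -0.149], "jaw": 0}, {"offset": [0, 0, 0], "dr": [0, 0, -0.149], "jaw": 0}, {"offset": [0, 0, 0], "dr": [0, 0, -0.149], "jaw": 0}, {"offset": [0, 0, 0], "dr": [0, 0, -0.149], "jaw": 0}, {"offset": [0, 0, 0], "dr": [0, 0, -0.149], "jaw": 0}, {"offset": [0, 0, 0], "dr": [0, 0, -0.149], "jaw": 0}, {"offset": [0, 0, 0], "dr": [0, 0, -0.149], "jaw": 0}, {"offset": [0, 0, 0], "dr": [0, 0, -0.149], "jaw": 0}, {"offset": [0, 0, 0], "dr": [0, 0, -0.149], "jaw": 0}, {"offset": [0, 0, 0], "dr": [0, 0, -0.149], "jaw": 0}, {"offset": [0, 0, 0], "dr": [0, 0, -0.149], "jaw": 0}, {"offset": [0, 0, 0], "dr": [0, 0, -0.149], "jaw": 0}]}}

```text
time_s: 5.5
position: [0.4676, -0.0136, 0.3939]
tcp_rot: [-0.34, 0.941, -0.0, -0.0]
force: [0.2, -0.3, -0.6]
finger_gap: -0.002
gripper_force: 0.0
```

Emit:
{"api": "send_rows", "payload": {"rows": [{"offset": [0, 0, 0], "dr": [0, 0, -0.149], "jaw": 0}, {"offset": [0, 0, 0], "dr": [0, 0, -0.149], "jaw": 0}, {"offset": [0, 0, 0], "dr": [0, 0, -0.149], "jaw": 0}, {"offset": [0, 0, 0], "dr": [0, 0, -0.149], "jaw": 0}, {"offset": [0, 0, 0], "dr": [0, 0, -0.142], "jaw": 0}, {"offset": [0, 0, 0], "dr": [0, 0, 0], "jaw": 0}]}}

```text
time_s: 6.1
position: [0.4677, -0.0135, 0.3939]
tcp_rot: [-0.655, 0.756, -0.0, -0.0]
force: [0.6, -0.5, 0.9]
finger_gap: -0.002
gripper_force: 0.0
```

```bash
python3 - <<'E'
from h import *
s=status.observe(); Rt=R.from_quat(s["tcp_rot"]); x=Rt.as_matrix()[:,0]
print(np.round(s["position"],4),"yaw",np.degrees(np.arctan2(x[1],x[0]))%360,np.round(Rt.as_matrix(),3).tolist(),np.round(s["qpos"],2))
A=np.array([.567,.0625]); a=np.radians(262); g=np.r_[A+.082*np.r_[np.cos(a),np.sin(a)],.0730+.053]
print(g,"tool shift mm",np.round(Rt.inv().apply(g-s["position"])*1000,1))
W=np.load("w1.npz")["W"]
print("pivot",np.round(W[58:68:3,280:293:4,2],3)); 
m=np.hypot(W[...,0]-.5556,W[...,1]+.0187)<.022; print("under finger z max",np.nanmax(W[m][:,2]),np.nanpercentile(W[m][:,2],[50,90]))
print(np.round(W[63,286],3),np.round(W[58,340],3))
# board edges from the z=.018 plane colour (low saturation)
E
```

```text
[ 0.4677 -0.0135  0.3939] yaw 261.7903375816594 [[-0.143, -0.99, -0.0], [-0.99, 0.143, -0.0], [0.0, 0.0, -1.0]] [-0.21  0.1   0.05  1.52 -0.   -1.64]
[ 0.55558781 -0.01870198  0.126     ] tool shift mm [ -7.4 -87.7 267.9]
pivot [[0.044 0.05  0.05  0.044]
 [0.049 0.05  0.05  0.051]
 [0.051 0.05  0.049 0.049]
 [0.05  0.05  0.05  0.05 ]]
under finger z max 0.05198995080819774 [0.03582707 0.04825899]
[ 0.576 -0.019  0.049] [ 0.598 -0.079  0.045]
```

Emit:
{"api": "send_rows", "payload": {"rows": [{"offset": [-4, -44, 20], "dr": [0, 0, 0], "jaw": 0}, {"offset": [-4, -44, 20], "dr": [0, 0, 0], "jaw": 0}, {"offset": [0, 0, 40], "dr": [0, 0, 0], "jaw": 0}, {"offset": [0, 0, 40], "dr": [0, 0, 0], "jaw": 0}, {"offset": [0, 0, 40], "dr": [0, 0, 0], "jaw": 0}, {"offset": [0, 0, 40], "dr": [0, 0, 0], "jaw": 0}, {"offset": [0, 0, 25], "dr": [0, 0, 0], "jaw": 0}, {"offset": [0, 0, 20], "dr": [0, 0, 0], "jaw": 0}, {"offset": [0, 0, 15], "dr": [0, 0, 0], "jaw": 0}, {"offset": [0, 0, 5], "dr": [0, 0, 0], "jaw": 0}, {"offset": [0, 0, 0], "dr": [0, 0, 0], "jaw": 0}, {"offset": [0, 0, 0], "dr": [0, 0, 0], "jaw": 0}]}}

```text
time_s: 7.3
position: [0.5567, -0.0175, 0.1297]
tcp_rot: [-0.654, 0.757, -0.0, 0.0]
force: [-0.2, -0.4, 0.3]
finger_gap: -0.0
gripper_force: 0.0
```

```bash
cat > st.py <<'E'
from h import *
s=status.observe(); Rt=R.from_quat(s["tcp_rot"]); x=Rt.as_matrix()[:,0]; P=np.array(s["position"])
A=np.array([.567,.0625]); d=P[:2]-A
print(round(s["time_s"],2),np.round(P,4),"yaw %.1f"%(np.degrees(np.arctan2(x[1],x[0]))%360),"phase %.1f r %.4f"%(np.degrees(np.arctan2(d[1],d[0]))%360,np.hypot(*d)),"tilt",np.round(Rt.as_matrix()[2],3),"Ftool",np.round(Rt.inv().apply(s["force"]),1))
E
python3 st.py
```

```text
7.3 [ 0.5567 -0.0175  0.1297] yaw 261.7 phase 262.7 r 0.0806 tilt [ 0.    -0.001 -1.   ] Ftool [ 0.5  0.1 -0.3]
```

Emit:
{"api": "send_rows", "payload": {"rows": [{"offset": [-0.2, 5.6, 0], "dr": [0, 0, 0.07], "jaw": 0}, {"offset": [-0.2, 5.6, 0], "dr": [0, 0, 0.07], "jaw": 0}, {"offset": [-0.2, 5.6, 0], "dr": [0, 0, 0.07], "jaw": 0}, {"offset": [-0.2, 5.6, 0], "dr": [0, 0, 0.07], "jaw": 0}, {"offset": [-0.2, 5.6, 0], "dr": [0, 0, 0.07], "jaw": 0}, {"offset": [-0.2, 5.6, 0], "dr": [0, 0, 0.07], "jaw": 0}, {"offset": [-0.2, 5.6, 0], "dr": [0, 0, 0.07], "jaw": 0}, {"offset": [-0.2, 5.6, 0], "dr": [0, 0, 0.07], "jaw": 0}]}}

```text
time_s: 8.1
position: [0.5168, 0.0005, 0.1302]
tcp_rot: [-0.418, 0.908, -0.001, 0.001]
force: [1.6, -3.3, 0.6]
finger_gap: -0.001
gripper_force: 1.6
```

```bash
python3 st.py
```

```text
8.1 [5.168e-01 5.000e-04 1.302e-01] yaw 229.4 phase 231.0 r 0.0798 tilt [-0.    -0.003 -1.   ] Ftool [ 1.5 -3.3 -0.6]
```

Emit:
{"api": "send_rows", "payload": {"rows": [{"offset": [-0.2, 5.6, 0], "dr": [0, 0, 0.07], "jaw": 0}, {"offset": [-0.2, 5.6, 0], "dr": [0, 0, 0.07], "jaw": 0}, {"offset": [-0.2, 5.6, 0], "dr": [0, 0, 0.07], "jaw": 0}, {"offset": [-0.2, 5.6, 0], "dr": [0, 0, 0.07], "jaw": 0}, {"offset": [-0.2, 5.6, 0], "dr": [0, 0, 0.07], "jaw": 0}, {"offset": [-0.2, 5.6, 0], "dr": [0, 0, 0.07], "jaw": 0}, {"offset": [-0.2, 5.6, 0], "dr": [0, 0, 0.07], "jaw": 0}, {"offset": [-0.2, 5.6, 0], "dr": [0, 0, 0.07], "jaw": 0}, {"offset": [-0.2, 5.6, 0], "dr": [0, 0, 0.07], "jaw": 0}, {"offset": [-0.2, 5.6, 0], "dr": [0, 0, 0.07], "jaw": 0}, {"offset": [-0.2, 5.6, 0], "dr": [0, 0, 0.07], "jaw": 0}]}}

```text
time_s: 9.2
position: [0.4887, 0.0541, 0.1301]
tcp_rot: [-0.046, 0.999, -0.001, 0.001]
force: [-0.9, -3.0, 0.9]
finger_gap: 0.0
gripper_force: 1.6
```

Emit:
{"api": "send_rows", "payload": {"rows": [{"offset": [-0.2, 5.6, 0], "dr": [0, 0, 0.07], "jaw": 0}, {"offset": [-0.2, 5.6, 0], "dr": [0, 0, 0.07], "jaw": 0}, {"offset": [-0.2, 5.6, 0], "dr": [0, 0, 0.07], "jaw": 0}, {"offset": [-0.2, 5.6, 0], "dr": [0, 0, 0.07], "jaw": 0}, {"offset": [-0.2, 5.6, 0], "dr": [0, 0, 0.07], "jaw": 0}, {"offset": [-0.2, 5.6, 0], "dr": [0, 0, 0.07], "jaw": 0}, {"offset": [-0.2, 5.6, 0], "dr": [0, 0, 0.07], "jaw": 0}, {"offset": [-0.2, 5.6, 0], "dr": [0, 0, 0.07], "jaw": 0}, {"offset": [-0.2, 5.6, 0], "dr": [0, 0, 0.07], "jaw": 0}, {"offset": [0, 0, 0], "dr": [0, 0, 0], "jaw": 0}]}}

```text
time_s: 10.2
position: [0.4993, 0.1031, 0.1298]
tcp_rot: [0.264, 0.965, 0.0, 0.001]
force: [-1.1, -0.4, 1.2]
finger_gap: 0.003
gripper_force: 0.7
```

```bash
python3 st.py; python3 - <<'E'
from h import *
for n in("wrist","top","scene"):
    s=status.observe(); p=read_camera(n); W=cloud(p,s); save(p,"m_"+n+".png")
    hsv=cv2.cvtColor(p["img"],cv2.COLOR_RGB2HSV).astype(int); H,S,V=hsv[...,0],hsv[...,1],hsv[...,2]; Z=W[...,2]
    near=np.hypot(W[...,0]-.56,W[...,1]-.06)<.25
    for t,m in(("red",near&((H<6)|(H>174))&(S>150)&(V>50)),("yel",near&(H>18)&(H<34)&(S>120)&(V>80)&(Z>.03))):
        for b,c,st in blobs(m,8): print(n,t,st.tolist(),np.round(np.nanmedian(W[b],0),4))
E
```

```text
10.2 [0.4993 0.1031 0.1298] yaw 149.4 phase 149.0 r 0.0790 tilt [-0.001  0.001 -1.   ] Ftool [ 0.7 -0.9 -1.2]
wrist red [301, 169, 43, 42, 1424] [0.4833 0.1416 0.076 ]
wrist red [289, 204, 41, 79, 2035] [0.5005 0.126  0.0755]
wrist yel [473, 158, 39, 34, 895] [0.5287 0.2161 0.044 ]
wrist yel [491, 207, 21, 26, 233] [0.5361 0.1998 0.0706]
top yel [275, 191, 6, 5, 25] [ 0.5153 -0.1103  0.0806]
scene red [282, 219, 15, 8, 39] [0.5178 0.1254 0.0736]
scene red [298, 224, 5, 5, 19] [0.4894 0.1444 0.0745]
scene yel [247, 159, 6, 7, 32] [ 0.5208 -0.1086  0.0819]
scene yel [295, 252, 6, 11, 30] [0.5366 0.2217 0.0718]
```

View pics/m_wrist.png

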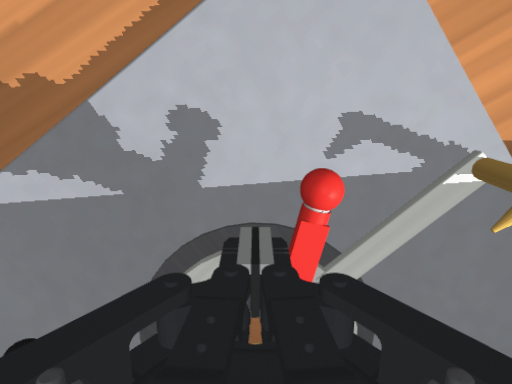

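```bash
python3 - <<'E'
from h import *
s=status.observe(); p=read_camera("wrist"); W=cloud(p,s); Z=W[...,2]
hsv=cv2.cvtColor(p["img"],cv2.COLOR_RGB2HSV).astype(int); H,S,V=hsv[...,0],hsv[...,1],hsv[...,2]
A=np.array([.567,.0625])
def pol(q): d=q[...,:2]-A; return np.round(np.hypot(*d.T),4),np.round(np.degrees(np.arctan2(d[...,1],d[...,0])),2)
m=((H<6)|(H>174))&(S>150)&(V>50)
for b,c,st in blobs(m,200): print("red",c,pol(onplane(p,s,[c],.068)),pol(np.nanmedian(W[b],0)[None]))
m=(H>14)&(H<36)&(S>90)&(V>70); m[:,:440]=0;m[:140]=0; m[260:]=0
q=W[m]; rr,aa=pol(q)
for lo in np.arange(.125,.172,.006):
    k=(rr>=lo)&(rr<lo+.006)
    if k.sum()>3: print(round(lo,3),k.sum(),"ang med/min/max",np.median(aa[k]),aa[k].min(),aa[k].max(),"z",np.round(np.percentile(q[k][:,2],[5,50,95]),3))
# rotation centre from measured red directions: spoke axis line check
b=max(blobs(((H<6)|(H>174))&(S>150)&(V>50),200),key=lambda t:t[2][4])[0]
l=cv2.fitLine(W[b][~np.isnan(W[b][:,0])][:,:2].astype(np.float32),cv2.DIST_L2,0,.01,.01).ravel(); print("spoke line",l)
E
```

```text
red [323.38019391 189.18767313] (array([0.1132]), array([135.45])) (array([0.1152]), array([136.62]))
red [308.83782483 242.55004812] (array([0.0884]), array([134.73])) (array([0.0919]), array([136.36]))
0.131 26 ang med/min/max 102.62 102.07 103.17 z [0.068 0.07  0.071]
0.137 157 ang med/min/max 102.69 101.66 103.41 z [0.069 0.071 0.072]
0.143 30 ang med/min/max 103.125 102.82 103.67 z [0.068 0.07  0.071]
0.155 680 ang med/min/max 103.725 85.83 104.64 z [0.032 0.044 0.054]
0.161 212 ang med/min/max 104.15 89.04 104.61 z [0.031 0.04  0.05 ]
spoke line [ 0.7872694  -0.6166092   0.50094056  0.12597817]
```

The ball is at (323,190) and the cone is on the right edge at about (500,220), so about 33° remain. I'll push roughly 28°, then measure again.

Emit:
{"api": "send_rows", "payload": {"rows": [{"offset": [-0.2, 5.6, 0], "dr": [0, 0, 0.07], "jaw": 0}, {"offset": [-0.2, 5.6, 0], "dr": [0, 0, 0.07], "jaw": 0}, {"offset": [-0.2, 5.6, 0], "dr": [0, 0, 0.07], "jaw": 0}, {"offset": [-0.2, 5.6, 0], "dr": [0, 0, 0.07], "jaw": 0}, {"offset": [-0.2, 5.6, 0], "dr": [0, 0, 0.07], "jaw": 0}, {"offset": [-0.2, 5.6, 0], "dr": [0, 0, 0.07], "jaw": 0}, {"offset": [-0.1, 4, 0], "dr": [0, 0, 0.05], "jaw": 0}, {"offset": [0, 0, 0], "dr": [0, 0, 0], "jaw": 0}, {"offset": [0, 0, 0], "dr": [0, 0, 0], "jaw": 0}]}}

```text
time_s: 11.3
position: [0.5249, 0.1296, 0.1289]
tcp_rot: [0.48, 0.877, 0.0, 0.0]
force: [-0.5, -0.3, 0.6]
finger_gap: 0.0
gripper_force: 0.4
```

```bash
cat > ang.py <<'E'
from h import *
s=status.observe(); p=read_camera("wrist"); W=cloud(p,s); save(p,"a%d.png"%p["shot"])
hsv=cv2.cvtColor(p["img"],cv2.COLOR_RGB2HSV).astype(int); H,S,V=hsv[...,0],hsv[...,1],hsv[...,2]
A=np.array([.567,.0625])
def pol(q): d=q[...,:2]-A; return np.round(np.hypot(*d.T),4),np.round(np.degrees(np.arctan2(d[...,1],d[...,0])),2)
m=((H<6)|(H>174))&(S>150)&(V>50)&(W[...,2]<.1)
for b,c,st in blobs(m,60): print("red",c.round(),st[4],pol(onplane(p,s,[c],.068)),pol(np.nanmedian(W[b],0)[None]))
m=(H>14)&(H<36)&(S>90)&(V>70)&(W[...,2]>.055)&(W[...,2]<.08)
q=W[m]; rr,aa=pol(q)
for lo in np.arange(.131,.172,.006):
    k=(rr>=lo)&(rr<lo+.006)&(aa>85)&(aa<120)
    if k.sum()>3: print(round(lo,3),k.sum(),"ang med/min/max",np.median(aa[k]),aa[k].min(),aa[k].max(),"z",np.round(np.percentile(q[k][:,2],[5,50,95]),3))
E
python3 st.py; python3 ang.py
```

```text
11.3 [0.5249 0.1296 0.1289] yaw 122.7 phase 122.1 r 0.0792 tilt [-0.  0. -1.] Ftool [ 0.  -0.5 -0.6]
red [324. 189.] 1465 (array([0.1133]), array([108.3])) (array([0.1152]), array([109.53]))
red [310. 243.] 2049 (array([0.0885]), array([107.6])) (array([0.0917]), array([109.05]))
0.131 24 ang med/min/max 102.50999999999999 101.73 102.85 z [0.069 0.07  0.072]
0.137 163 ang med/min/max 102.56 101.39 103.33 z [0.069 0.071 0.072]
0.143 268 ang med/min/max 102.66 101.11 103.73 z [0.07  0.072 0.073]
0.149 404 ang med/min/max 102.79 100.83 104.22 z [0.07  0.073 0.074]
0.155 792 ang med/min/max 103.36 100.17 104.56 z [0.058 0.074 0.076]
0.161 670 ang med/min/max 103.08 100.41 104.55 z [0.059 0.075 0.076]
```

Emit:
{"api": "send_rows", "payload": {"rows": [{"offset": [-0.1, 4, 0], "dr": [0, 0, 0.05], "jaw": 0}, {"offset": [-0.1, 4, 0], "dr": [0, 0, 0.05], "jaw": 0}, {"offset": [0, 0, 0], "dr": [0, 0, 0], "jaw": 0}, {"offset": [0, 0, 0], "dr": [0, 0, 0], "jaw": 0}]}}

```text
time_s: 11.75
position: [0.5318, 0.1336, 0.1289]
tcp_rot: [0.523, 0.852, 0.0, 0.0]
force: [-2.2, -0.5, 1.0]
finger_gap: -0.006
gripper_force: 0.7
```

```bash
python3 st.py; python3 ang.py; ls pics
```

```text
11.75 [0.5318 0.1336 0.1289] yaw 116.9 phase 116.4 r 0.0793 tilt [-0.  0. -1.] Ftool [ 0.5 -2.2 -1. ]
red [324. 189.] 1443 (array([0.1133]), array([102.69])) (array([0.1153]), array([103.88]))
red [309. 242.] 2050 (array([0.0886]), array([101.97])) (array([0.0917]), array([103.36]))
0.131 23 ang med/min/max 102.28 101.84 102.71 z [0.069 0.07  0.071]
0.137 155 ang med/min/max 102.43 101.44 103.25 z [0.069 0.071 0.072]
0.143 265 ang med/min/max 102.54 101.11 103.59 z [0.07  0.072 0.073]
0.149 387 ang med/min/max 102.65 100.68 104.1 z [0.07  0.073 0.074]
0.155 698 ang med/min/max 103.14500000000001 100.29 104.43 z [0.059 0.075 0.076]
0.161 633 ang med/min/max 102.73 100.16 104.52 z [0.061 0.075 0.076]
a10.png
a9.png
c0.png
m_scene.png
m_top.png
m_wrist.png
scene0.png
top0.png
w1.png
w4.png
```

Emit:
{"api": "send_rows", "payload": {"rows": [{"offset": [0, -5, 0], "dr": [0, 0, 0], "jaw": 0}, {"offset": [0, -7, 0], "dr": [0, 0, 0], "jaw": 0}, {"offset": [0, 0, -20], "dr": [0, 0, 0], "jaw": 0}, {"offset": [0, 0, -40], "dr": [0, 0, 0], "jaw": 0}, {"offset": [0, 0, -40], "dr": [0, 0, 0], "jaw": 0}, {"offset": [-30, 0, -40], "dr": [0, 0, 0], "jaw": 0}, {"offset": [-30, 0, -30], "dr": [0, 0, 0], "jaw": 0}, {"offset": [-40, 0, 0], "dr": [0, 0, 0], "jaw": 0}, {"offset": [0, 0, 0], "dr": [0, 0, 0], "jaw": 0}, {"offset": [0, 0, 0], "dr": [0, 0, 0], "jaw": 0}]}}

```text
time_s: 12.8
position: [0.566, 0.0381, 0.2986]
tcp_rot: [0.525, 0.851, -0.0, -0.0]
force: [0.3, 0.8, -0.3]
finger_gap: 0.001
gripper_force: 0.0
```

```bash
python3 st.py; python3 ang.py; python3 meas.py | grep -v black; ls -t pics | head -1
```

```text
12.8 [0.566  0.0381 0.2986] yaw 116.7 phase 267.7 r 0.0244 tilt [ 0. -0. -1.] Ftool [0.6 0.6 0.3]
red [298.  37.] 1195 (array([0.0936]), array([102.7])) (array([0.0927]), array([102.84]))
red [282, 0, 34, 81, 1195] [298.3  37.7] med [0.5465 0.1531 0.0754] 68: [0.5464 0.154  0.068 ] 82: [0.5458 0.1515 0.082 ]
yellow [134, 270, 23, 19, 238] [144.2 278.4] med [ 0.5159 -0.1052  0.0817] 68: [ 0.5155 -0.1154  0.068 ] 82: [ 0.5163 -0.1054  0.082 ]
rim [0.567  0.0629 0.0573] res 0.0003
ros top 6417 [0.5665 0.0636] [0.5667 0.0627 0.0941] [0.0792 0.0787 0.0122]
w12.png
```

Wheel is set: red at 102.7°, pointer at about 102.5°. Next is the lever. Its pivot is at about (.576,-.019), and the finger goes down behind the peg at phase 218°.

Emit:
{"api": "send_rows", "payload": {"rows": [{"offset": [0, 0, 0], "dr": [0, 0, -0.147], "jaw": 0}, {"offset": [0, 0, 0], "dr": [0, 0, -0.147], "jaw": 0}, {"offset": [0, 0, 0], "dr": [0, 0, -0.147], "jaw": 0}, {"offset": [0, 0, 0], "dr": [0, 0, -0.147], "jaw": 0}, {"offset": [0, 0, 0], "dr": [0, 0, -0.147], "jaw": 0}, {"offset": [0, 0, 0], "dr": [0, 0, -0.147], "jaw": 0}, {"offset": [0, 0, 0], "dr": [0, 0, -0.147], "jaw": 0}, {"offset": [0, 0, 0], "dr": [0, 0, -0.147], "jaw": 0}, {"offset": [0, 0, 0], "dr": [0, 0, -0.147], "jaw": 0}, {"offset": [0, 0, 0], "dr": [0, 0, -0.147], "jaw": 0}, {"offset": [0, 0, 0], "dr": [0, 0, -0.147], "jaw": 0}, {"offset": [0, 0, 0], "dr": [0, 0, -0.147], "jaw": 0}]}}

```text
time_s: 14.1
position: [0.5656, 0.0402, 0.2987]
tcp_rot: [-0.328, 0.945, 0.0, -0.0]
force: [-0.0, -0.9, 0.5]
finger_gap: 0.001
gripper_force: 0.0
```

```bash
python3 st.py; python3 - <<'E'
from h import *
s=status.observe(); Rt=R.from_quat(s["tcp_rot"])
B=np.array([.576,-.019]); a=np.radians(218); g=np.r_[B+.110*np.r_[np.cos(a),np.sin(a)],.128]
print(g,np.round(Rt.inv().apply(g-s["position"])*1000,1))
E
```

```text
14.1 [0.5656 0.0402 0.2987] yaw 218.3 phase 266.5 r 0.0224 tilt [ 0.  0. -1.] Ftool [ 0.5 -0.7 -0.5]
[ 0.48931882 -0.08672276  0.128     ] [138.5 -52.3 170.7]
```

Emit:
{"api": "send_rows", "payload": {"rows": [{"offset": [35, -13, 0], "dr": [0, 0, 0], "jaw": 0}, {"offset": [35, -13, 0], "dr": [0, 0, 0], "jaw": 0}, {"offset": [35, -13, 0], "dr": [0, 0, 0], "jaw": 0}, {"offset": [34, -13, 10], "dr": [0, 0, 0], "jaw": 0}, {"offset": [0, 0, 40], "dr": [0, 0, 0], "jaw": 0}, {"offset": [0, 0, 40], "dr": [0, 0, 0], "jaw": 0}, {"offset": [0, 0, 40], "dr": [0, 0, 0], "jaw": 0}, {"offset": [0, 0, 25], "dr": [0, 0, 0], "jaw": 0}, {"offset": [0, 0, 15], "dr": [0, 0, 0], "jaw": 0}, {"offset": [0, 0, 0], "dr": [0, 0, 0], "jaw": 0}, {"offset": [0, 0, 0], "dr": [0, 0, 0], "jaw": 0}]}}

```text
time_s: 15.2
position: [0.4884, -0.0867, 0.1293]
tcp_rot: [-0.325, 0.946, 0.0, -0.0]
force: [-0.3, 0.1, 0.6]
finger_gap: 0.001
gripper_force: 0.0
```

```bash
sed -i 's/^A=.*d=.*/A=np.array([.576,-.019]); d=P[:2]-A/' st.py; python3 st.py; python3 - <<'E'
from h import *
s=status.observe(); p=read_camera("wrist"); save(p,"lev.png")
E
```

```text
15.2 [ 0.4884 -0.0867  0.1293] yaw 217.9 phase 217.7 r 0.1107 tilt [ 0.  0. -1.] Ftool [ 0.2  0.3 -0.6]
```

View pics/lev.png

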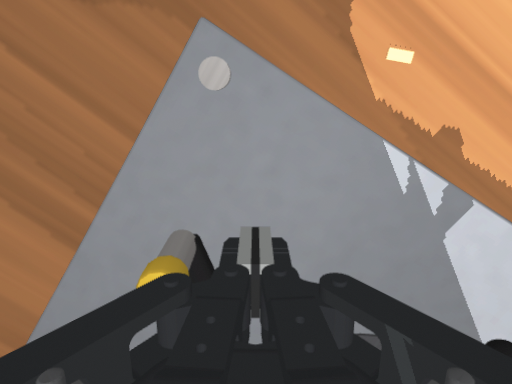

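The peg (cap at about (165,270)) stands just left of the fingertips at (255,245), which is tool -y. Now sweep round the pivot.

Emit:
{"api": "send_rows", "payload": {"rows": [{"offset": [-0.3, -7.7, 0], "dr": [0, 0, -0.07], "jaw": 0}, {"offset": [-0.3, -7.7, 0], "dr": [0, 0, -0.07], "jaw": 0}, {"offset": [-0.3, -7.7, 0], "dr": [0, 0, -0.07], "jaw": 0}, {"offset": [-0.3, -7.7, 0], "dr": [0, 0, -0.07], "jaw": 0}, {"offset": [-0.3, -7.7, 0], "dr": [0, 0, -0.07], "jaw": 0}, {"offset": [-0.3, -7.7, 0], "dr": [0, 0, -0.07], "jaw": 0}]}}

```text
time_s: 15.85
position: [0.5242, -0.1168, 0.1303]
tcp_rot: [-0.516, 0.857, -0.001, 0.001]
force: [-0.9, 1.5, 1.8]
finger_gap: 0.004
gripper_force: 0.8
```

```bash
python3 st.py
```

```text
15.85 [ 0.5242 -0.1168  0.1303] yaw 242.1 phase 242.1 r 0.1106 tilt [-0.    -0.002 -1.   ] Ftool [-0.9  1.5 -1.8]
```

Emit:
{"api": "send_rows", "payload": {"rows": [{"offset": [-0.3, -7.7, 0], "dr": [0, 0, -0.07], "jaw": 0}, {"offset": [-0.3, -7.7, 0], "dr": [0, 0, -0.07], "jaw": 0}, {"offset": [-0.3, -7.7, 0], "dr": [0, 0, -0.07], "jaw": 0}, {"offset": [-0.3, -7.7, 0], "dr": [0, 0, -0.07], "jaw": 0}, {"offset": [0, 0, 0], "dr": [0, 0, 0], "jaw": 0}]}}

```text
time_s: 16.35
position: [0.5537, -0.1274, 0.13]
tcp_rot: [-0.63, 0.777, -0.001, 0.001]
force: [-0.6, 0.4, -0.1]
finger_gap: 0.004
gripper_force: 0.0
```

```bash
python3 st.py; python3 - <<'E'
from h import *
for n in("top","scene","wrist"):
    s=status.observe(); p=read_camera(n); W=cloud(p,s); save(p,"l_"+n+".png")
    hsv=cv2.cvtColor(p["img"],cv2.COLOR_RGB2HSV).astype(int); H,S,V=hsv[...,0],hsv[...,1],hsv[...,2]; Z=W[...,2]
    m=(np.hypot(W[...,0]-.58,W[...,1]+.12)<.08)&(H>20)&(H<34)&(S>130)&(V>80)&(Z>.05)
    for b,c,st in blobs(m,5):
        q=np.nanmedian(W[b],0); print(n,st[4],np.round(q,4),np.degrees(np.arctan2(q[1]+.019,q[0]-.576)))
E
```

```text
16.35 [ 0.5537 -0.1274  0.13  ] yaw 258.1 phase 258.4 r 0.1106 tilt [ 0.    -0.002 -1.   ] Ftool [-0.3  0.6  0.1]
scene 39 [ 0.5797 -0.1243  0.0812] -87.99988135998512
wrist 1197 [ 0.5737 -0.1357  0.0817] -91.11182738511398
```

Emit:
{"api": "send_rows", "payload": {"rows": [{"offset": [-0.2, -5, 0], "dr": [0, 0, -0.045], "jaw": 0}, {"offset": [-0.2, -4, 0], "dr": [0, 0, -0.036], "jaw": 0}, {"offset": [0, 0, 0], "dr": [0, 0, 0], "jaw": 0}, {"offset": [0, 0, 0], "dr": [0, 0, 0], "jaw": 0}]}}

```text
time_s: 16.9
position: [0.5614, -0.1284, 0.1291]
tcp_rot: [-0.66, 0.752, -0.0, 0.0]
force: [0.4, -0.8, 0.3]
finger_gap: -0.0
gripper_force: 0.0
```

```bash
python3 st.py
```

```text
16.9 [ 0.5614 -0.1284  0.1291] yaw 262.5 phase 262.4 r 0.1104 tilt [-0. -0. -1.] Ftool [ 0.7 -0.5 -0.3]
```

Not yet pressing on the stop, so I'll continue in small steps.

Emit:
{"api": "send_rows", "payload": {"rows": [{"offset": [0, -2, 0], "dr": [0, 0, -0.015], "jaw": 0}, {"offset": [0, -2, 0], "dr": [0, 0, -0.015], "jaw": 0}, {"offset": [0, 0, 0], "dr": [0, 0, 0], "jaw": 0}, {"offset": [0, 0, 0], "dr": [0, 0, 0], "jaw": 0}]}}

```text
time_s: 17.3
position: [0.5645, -0.1288, 0.1289]
tcp_rot: [-0.671, 0.741, 0.001, -0.001]
force: [-7.4, 1.2, 3.8]
finger_gap: 0.001
gripper_force: 3.5
```

```bash
python3 st.py
```

```text
17.3 [ 0.5645 -0.1288  0.1289] yaw 264.4 phase 264.0 r 0.1105 tilt [ 0.     0.002 -1.   ] Ftool [-0.5  7.5 -3.7]
```

Emit:
{"api": "send_rows", "payload": {"rows": [{"offset": [0, -1, 0], "dr": [0, 0, 0], "jaw": 0}, {"offset": [0, 0, 0], "dr": [0, 0, 0], "jaw": 0}, {"offset": [0, 0, 0], "dr": [0, 0, 0], "jaw": 0}, {"offset": [0, 6, 0], "dr": [0, 0, 0], "jaw": 0}, {"offset": [0, 9, 0], "dr": [0, 0, 0], "jaw": 0}, {"offset": [0, 0, -30], "dr": [0, 0, 0], "jaw": 0}, {"offset": [0, 0, -45], "dr": [0, 0, 0], "jaw": 0}, {"offset": [0, 0, -45], "dr": [0, 0, 0], "jaw": 0}, {"offset": [-20, 30, -45], "dr": [0, 0, 0], "jaw": 0}, {"offset": [-20, 40, -10], "dr": [0, 0, 0], "jaw": 0}, {"offset": [0, 0, 0], "dr": [0, 0, 0], "jaw": 0}, {"offset": [0, 0, 0], "dr": [0, 0, 0], "jaw": 0}]}}

```text
time_s: 18.5
position: [0.489, -0.0835, 0.2987]
tcp_rot: [-0.672, 0.741, -0.001, 0.001]
force: [0.4, -0.4, 0.0]
finger_gap: -0.001
gripper_force: 0.0
```

```bash
python3 st.py; python3 - <<'E'
from h import *
A=np.array([.567,.0627]);B=np.array([.576,-.019])
for n in("top","scene","wrist"):
    s=status.observe(); p=read_camera(n); W=cloud(p,s); save(p,"f_"+n+".png")
    hsv=cv2.cvtColor(p["img"],cv2.COLOR_RGB2HSV).astype(int); H,S,V=hsv[...,0],hsv[...,1],hsv[...,2]; Z=W[...,2]
    near=np.hypot(W[...,0]-.56,W[...,1]-.04)<.26
    for t,m,C in(("red",near&((H<6)|(H>174))&(S>150)&(V>50),A),("yel",near&(H>18)&(H<34)&(S>120)&(V>80)&(Z>.05)&(Z<.09),B)):
        for b,c,st in blobs(m,6):
            q=np.nanmedian(W[b],0); print(n,t,st[4],np.round(q,4),"A %.1f B %.1f"%tuple(np.degrees(np.arctan2(q[1]-X[1],q[0]-X[0])) for X in(A,B)))
im=[cv2.resize(cv2.imread("pics/f_%s.png"%n)[y:y+200,x:x+200],(400,400),interpolation=cv2.INTER_CUBIC) for n,x,y in(("top",140,90),("scene",160,130))]
cv2.imwrite("pics/fin.png",cv2.hconcat(im))
E
```

```text
18.5 [ 0.489  -0.0835  0.2987] yaw 264.4 phase 216.6 r 0.1083 tilt [ 0.    -0.002 -1.   ] Ftool [ 0.4 -0.4 -0. ]
top red 45 [0.5426 0.1547 0.0741] A 104.9 B 100.9
top yel 15 [0.5299 0.2175 0.0731] A 103.5 B 101.0
scene red 75 [0.5478 0.1544 0.0745] A 101.8 B 99.2
scene yel 33 [ 0.5897 -0.1245  0.082 ] A -83.1 B -82.6
scene yel 22 [0.536  0.221  0.0732] A 101.1 B 99.5
wrist yel 482 [ 0.5847 -0.1287  0.0829] A -84.7 B -85.5
```

View pics/fin.png

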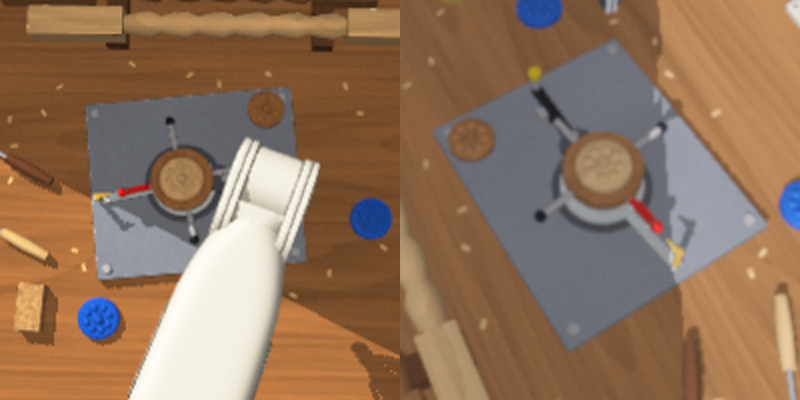

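In both views the red spoke, at (135,190) and (650,215), lines up with the pointer to within about 1°. The lever arm rests at its stop with its cap at (535,73), and nothing else has moved.

```bash
python3 -c "
from h import *
print(r.finish_job())"
```

```text
the job is handed in; nothing more can be done
None
```

The job is handed in: the red-ball spoke points at the brass pointer to within about 1° (roughly 2 mm), and the lock lever was pushed until it pressed firmly on its stop. In the last pictures the rosette and the other things in view are where they were. The hand-in returned no verdict.

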